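# Seal the vacuum pot and hold its pump drawn

### The job

Press the loose lid fully down onto the steel pot so that it sits level and flush on the rim all round. Then squeeze in the release button on the end of the pump's black handle and, keeping the handle gripped, pull it straight up past its first stop to the second, final stop. Finish while still holding the handle gripped there, fully drawn (it springs back if let go), with the lid still seated and without disturbing the curing pad, its switch, the chess knight, the beaker or the file.

Things in the scene. Friction and masses are not known exactly. Their poses are not given: they have to be found in the camera images.
- station: Fixed flat aluminium base plate, 130 (its x) x 290 (its y) x 12 mm thick, lying on the counter. Origin at the centre of its underside. The pot and the pump stand on it 150 mm apart at its two ends; either may be at either end.
- pot: Fixed round steel pot, outer diameter 110, inner 100, 60 mm tall, open at the top, standing on the plate. Origin at the centre of its underside (12 mm above the counter), z up; its rim is at z = 60 mm in its frame.
- lid: Loose white plastic lid, 0.16 kg, centred on the pot but unseated, 7 to 8 mm too high on sprung cleats inside the rim. Flange diameter 114, 6 mm thick, round knob in its middle; tapered plug of diameter 96 below. Origin: centre of the flange's underside; seated = this is at z 60 mm in the pot's frame. Takes about 8 to 12 N straight down on the knob; once down it stays.
- lid_knob (a point): Centre of the flat top of the lid's round knob (diameter 34, 16 mm tall), 22 mm above the lid's origin (94 mm above the counter when seated).
- pump: Fixed upright hand vacuum pump on the plate: aluminium cylinder of diameter 48, its top 73 mm above its origin (foot diameter 66). Origin at the centre of its underside, 12 mm above the counter, z up; its y axis points to the side where the handle's button is.
- grip (a point): Middle of the pump's black handle block, whose axes are the pump's. The block measures 24 (x) x 40 (y) x 36 (z) mm; with the pump closed its underside is 10 mm above the cylinder and this point is 101 mm above the pump's origin, at the first stop 146 mm, at the second stop 191 mm.
- button_face (a point): Middle of the outer face of the release button, 16 mm wide and 18 mm high, on the handle's +y end face, 6 mm proud of it (26 mm from the handle's middle) when out. Fingers closed along the handle's y axis squeeze it in (one on the button, one on the far end face; 46 mm across out, 41 mm in).
- button (a joint): Travel of the release button into the handle, 0 to 0.005 m. Sprung: 2 N to start, 5 N fully in. Unless it is in by at least 0.0035 m a catch keeps the closed handle from rising.
- handle (a joint): Rise of the handle's thin rod out of the middle tube, 0 to 0.045 m; 0.045 is the first stop. Pull of about 3 to 5 N with weight; a spring draws it back.
- mid_tube (a joint): Rise of the middle tube out of the pump cylinder, 0 to 0.045 m. It follows when the rod is at its stop and the pull grows to about 9 N; at 0.045 the handle is at the second, final stop (holding takes about 10 N upward). A spring draws it back.
- uv_pad: Bystander, fixed: white UV curing pad, 130 x 120 x 24 mm with a 2.5 mm grey plate on top. Origin at the centre of its underside.
- switch_tip (a point): Tip of the small toggle switch on the curing pad (bystander).
- knight: Bystander: black resin chess knight, diameter 30, 51 mm tall, standing on the curing pad. Origin at the centre of its underside.
- beaker: Bystander: empty glass beaker, diameter 68, 90 mm tall, standing on the counter. Origin at the centre of its underside.
- file: Bystander: small flat aluminium file, 170 mm long (its x), 14 wide, 12 thick, lying on the counter. Origin under its middle.
Things that resemble listed ones, but are neither listed nor needed, are in the scene too. Leave any turquoise or yellow look-alike of the lid alone.

How it is judged (in metres and radians):
On the way, in this order (a step that is already met when the one before it is completed fails the run):
1. the lid is pressed down level onto the pot's rim (z of lid in the frame of pot below 0.062 m and angle between lid's own z axis and vertical below 0.03 rad and horizontal distance between lid and pot below 0.004 m), for 0.2 s.
2. the release button is squeezed in with the handle still down (value of joint button above 0.0035 m and z of grip in the frame of pump below 0.115 m), for 0.1 s.
3. the handle is drawn to the second stop (z of grip in the frame of pump above 0.187 m), for 0.3 s.
At the end, for the whole second after the job is handed in: Through the last second the gripper holds the pump's handle (over 3 N of contact) at the second stop (within 4 mm of full extension), and the lid is seated on the pot (within 2 mm of flush, tilted under 0.03 rad, centred within 4 mm) (all of step 1 and z of grip in the frame of pump above 0.187 m and contact force between the fingers and pump above 3 N); the arm keeps its last pose, push and grip.
It fails at once if the beaker, knight or file was shifted by more than 15 mm (distance of any of beaker, knight, file from where it was at the start of the episode above 0.015 m).
It fails at once if the curing pad's switch was flipped or pushed (distance of switch_tip from where it was at the start of the episode above 0.006 m).
It fails at once if the robot pressed on the curing pad (contact force between any of the arm, the fingers and uv_pad above 3 N).
It also fails if it takes over 48 s, if anything falls off the work surface, if the arm or the gripper's body presses on something with over 40 N, if the wrist force passes 120 N, or if a joint passes its speed limit or range.

### The arm

A 6-joint arm with a two-finger parallel gripper is mounted at the origin on the work surface. World frame = base frame: x ahead of the robot, y to its left, z up, the work surface at z = 0. Lengths are in mm, angles in rad, forces in N, time in s.
With the tool pointing down it reaches from about 375 to 975 mm from the base axis. Payload 3.8 kg.
Tool frame: the origin (TCP) lies on the centre line of the jaws, within the pads' length; the fingertips stand manip.finger_overhang ahead of it and the grasp point (between the pads) lies 6 mm ahead of it (manip.finger_overhang is the distance from the TCP to the fingertips, in mm); z points along the fingers, y is the direction in which the jaws open and shut (so a half turn about z gives the same grasp; the last joint's range is limited). The gripper opens to 85 mm and grips with 20 to 120 N. Pads are 22 mm wide; open, the fingers measure 114 mm over their backs; the gripper's body (76 mm by 85 mm) begins 54 mm behind the grasp point. The pads swing forward as they close: fully open they stand 13 mm farther back than shut.
Start: joints at [1.18, 0.264, 1.604, -0, 1.274, -0.037], TCP at [233.861, 633.188, 256.28] pointing down, gripper open.
Joint ranges: [-2.63, 2.63], [-0.94, 2.18], [0.31, 2.57], [-1.31, 4.45], [0, 2.66], [-2.55, 2.55]. Speed limits (rad/s): [2.57, 2.57, 3.14, 3.14, 3.14, 3.14].

### API

Orientations are given as a 3x3 rotation matrix whose columns are the frame's x, y, z axes.
In Python, from workcell import manip, eyes, sign_off, spotter gives the robot as it stands.
- The arm moves only by the tool arm_command, never from a script. Its argument "plan" is a list that holds one entry, the list of rows, each a list of 7 numbers: the opening, from -1 (shut) to 1 (fully open), so that 0 is half open, then the shift along the tool's x, y, z in units of 25 mm (1.0 is 25 mm), then the turn, a rotation vector about the tool's x, y, z in units of 6 degrees (1.0 is 6 degrees). A call has exactly 5 rows; each row shifts and turns the commanded pose from where the row before left it, along the tool's axes as they then stand; what a row does not reach is not made up. A row lasts 1/8 s, in which the tool goes at most 62.5 mm and 10.7 degrees, less where a joint would pass 70% of its speed; a pose out of reach is approached as far as the arm can. A call is refused whole if a number of a shift passes 1 or a number of a turn 1, either way. A call with a gripper value outside its range is refused whole. The fingers move at their own pace and stop on an object; the grip force is fixed at half the most. Time passes only in rows, so rows that do not move let the fingers close, or fill a call up. It gives the time, the measured TCP pose, the force and the opening at its end, in the units of the state.
- manip.observe(): the state, without advancing time (a new reading comes with each control period).
- eyes.get_image(name): name is "side" or "top"; returns a dict with "color" (420x560x3 uint8, blue, green, red), "intrinsics" (3x3 intrinsics, pixels), "k1" (the pictures are not rectified: a ray, as slopes to the right and down, at radius r is drawn at 1 + k1 r^2 times it, then the intrinsics apply), "rvec" (rotation vector, rad) and "tvec" (3), from world to camera coordinates, as OpenCV has them. Camera axes: x right, y down, z forward; pixel columns grow to the right and rows downward; lengths in mm; the calibration is good to about 2 mm. A picture is of the moment at which its call begins. There is no depth.
- sign_off(): hands the job in, once; it reports no verdict.
Trained networks look in the newest picture that a camera, given by its name, has taken for a name from the list of things; names that differ only in an ending like _2 or _b are one class to them, and where a whole thing is asked for, a point or a joint stands for the part that bears it (a point fixed in the world has none). Each returns a list of dicts, best first, with "p" (0 to 1); they miss things now and then, are a little off and sometimes report something else, mostly with a low value. They report only what shows in the picture. A call takes as long as a camera call. They do not tell look-alikes from the thing itself.
- spotter.outline_of(label, camera): "pixels" (420x560 bool, what is visible of it) and "bbox" ([left, top, right, bottom] in pixels, round what is visible of it).
- spotter.tip_of(label, camera): "centre" ([row, column] in pixels: a listed point, or the origin of a listed thing).
The state is a dict: "time": time; "joints": joint angles; "joint_vel": joint speeds; "joint_torque": joint torques, N m; "position": TCP position; "tcp_rot": TCP orientation; "wrist_force": force on the tool from outside, world axes, zero at the start; "wrist_torque": the same for the moment, N m; "finger_gap": finger opening in mm.
Only numpy, scipy, OpenCV 4.12 (cv2) and the standard library are available. Lean on these libraries where they do the work, as an engineer would, in place of code of your own. Each camera call takes 0.05 s, during which the arm holds its last target. There are 200 camera calls.

## Working session

There is one attempt and no reset: what is moved stays moved. The work goes in short steps, Python scripts to look and compute and a tool call to move; the robot and the scene stay as the last step left them, time stands still between calls to the robot, and variables do not carry over. Pictures are saved under pics/ and viewed, on a budget of 10 in all, crops included, one or two more only if the job needs it, and the job is handed in when it is done.

Besides the shell and the picture viewer there is one more tool, called after "Emit:" in YAML: its name, and indented under it one key for each argument. arm_command: Moves the arm, as the interface text tells. Its arguments: {"type":"object","properties":{"plan":{"type":"array"}},"required":["plan"]}

```bash
mkdir -p pics
cat > h.py <<'E'
import numpy as np,cv2
from workcell import manip,eyes,sign_off,spotter
def ray(im,rc):
    K=np.array(im["intrinsics"]);R=cv2.Rodrigues(np.array(im["rvec"],float))[0];t=np.array(im["tvec"],float).ravel()
    d=np.array([(rc[1]-K[0,2])/K[0,0],(rc[0]-K[1,2])/K[1,1]]);u=d.copy()
    for _ in range(30): u=d/(1+im["k1"]*(u@u))
    v=R.T@np.array([u[0],u[1],1]);return -R.T@t,v/np.linalg.norm(v)
def onz(im,rc,z):
    o,v=ray(im,rc);return o+v*(z-o[2])/v[2]
def proj(im,p):
    R=cv2.Rodrigues(np.array(im["rvec"],float))[0];c=R@np.array(p,float)+np.array(im["tvec"],float).ravel()
    u=c[:2]/c[2];u=u*(1+im["k1"]*(u@u));K=np.array(im["intrinsics"]);return [u[1]*K[1,1]+K[1,2],u[0]*K[0,0]+K[0,2]]
def tri(a,b):
    A=np.zeros((3,3));y=np.zeros(3)
    for o,v in(a,b):
        P=np.eye(3)-np.outer(v,v);A+=P;y+=P@o
    x=np.linalg.solve(A,y);return x,[float(np.linalg.norm(np.cross(x-o,v))) for o,v in(a,b)]
E
python3 - <<'E'
from h import *
np.set_printoptions(precision=1,suppress=True)
print(manip.finger_overhang,manip.observe()["tcp_rot"],manip.observe()["finger_gap"])
ims={c:eyes.get_image(c) for c in("side","top")}
for c in ims: cv2.imwrite(f"pics/{c}0.png",ims[c]["color"]); print(c,ray(ims[c],(210,280)))
Z=dict(lid_knob=101,grip=113,button_face=113,pump=12,pot=12,lid=80,station=0,uv_pad=0,switch_tip=40,knight=26,beaker=0,file=0)
for n in Z:
  for c in ims:
    for r in spotter.tip_of(n,c)[:4]: print(n,c,round(r["p"],2),np.round(r["centre"],1),onz(ims[c],r["centre"],Z[n]))
E
```

```text
25.0 [[-0.9  0.3 -0. ]
 [ 0.3  0.9 -0. ]
 [ 0.  -0.  -1. ]] 85.3347753288775
side (array([ 487.5, -689. ,  698.1]), array([ 0.1,  0.8, -0.6]))
top (array([ 327.1,   42.4, 1317. ]), array([ 0.2, -0. , -1. ]))
lid_knob side 0.97 [307.3 181.3] [ 357.3 -175.9  101. ]
lid_knob side 0.85 [301.2 392.8] [ 733.  -182.7  101. ]
lid_knob side 0.81 [397.4 181.7] [ 374.1 -350.3  101. ]
lid_knob side 0.78 [289.2 308.4] [ 584.8 -144.1  101. ]
lid_knob top 0.94 [196.2 340.7] [ 582.8 -145.4  101. ]
lid_knob top 0.82 [128.7 324.6] [ 747.7 -108.1  101. ]
lid_knob top 0.81 [291.7 406.4] [ 362.1 -297.9  101. ]
grip side 0.53 [235.1 279.6] [541.4  -3.5 113. ]
grip side 0.31 [261.9 344.8] [660.8 -89.  113. ]
grip top 0.57 [214.7 278.2] [533.7   0.9 113. ]
button_face top 0.36 [213.6 268. ] [535.8  24.3 113. ]
pump side 0.66 [270.7 276.4] [535.6  -4.7  12. ]
pump top 0.61 [183. 395.] [ 639.2 -299.4   12. ]
pump top 0.58 [221.6 275.8] [533.6   3.1  12. ]
pot side 0.57 [317.  304.6] [ 583.2 -136.2   12. ]
lid side 0.96 [296.5 315.1] [ 598.5 -143.9   80. ]
lid side 0.71 [308.3 389.5] [ 731.  -181.3   80. ]
lid
[... 437 characters left out ...]
 -323.2    0. ]
uv_pad side 0.4 [225.5 250.8] [482.3 169.4   0. ]
uv_pad top 0.68 [186.5 403.2] [ 633.4 -323.9    0. ]
uv_pad top 0.22 [195.9 341.3] [ 604.9 -162.5    0. ]
switch_tip side 0.48 [400.5 323.1] [ 590.6 -332.6   40. ]
switch_tip side 0.35 [406.5 344.3] [ 623.1 -345.7   40. ]
switch_tip top 0.39 [195.6 344.3] [ 597.4 -163.8   40. ]
knight side 0.78 [382.2 345.9] [ 636.3 -293.7   26. ]
knight top 0.69 [181.9 395.6] [ 638.8 -297.4   26. ]
knight top 0.44 [160.4 266.3] [686.   29.7  26. ]
beaker side 0.81 [259.2 343.3] [692.4  35.9   0. ]
file side 0.73 [227.1 250.8] [482.2 163.1   0. ]
file top 0.74 [192.9 335.2] [ 612.3 -147.     0. ]
file top 0.66 [238.5 207.9] [489.3 170.9   0. ]
```

View pics/side0.png

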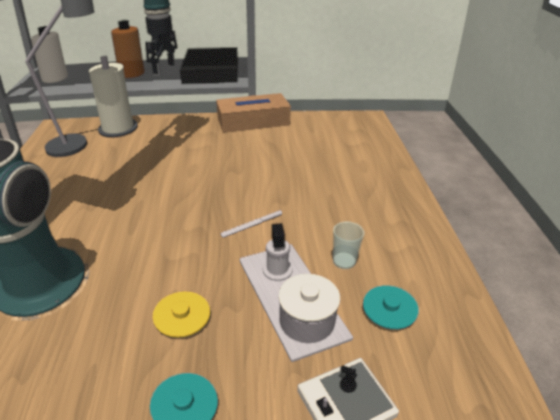

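View pics/top0.png

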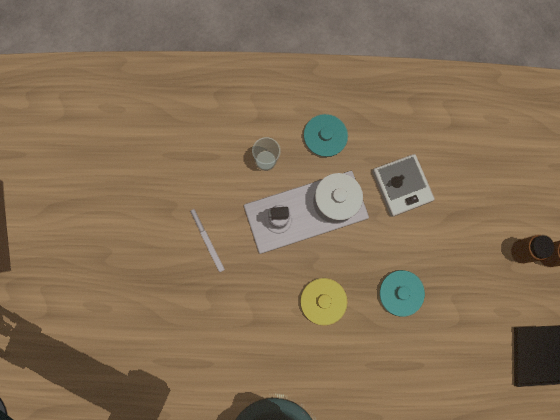

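The top view shows the white lid on the pot at (row 196, col 340) and the pump at (215, 278). In the side view they are at (289, 308) and (235, 280). Things that could be taken for the lid, in the side view: teal (301, 392), yellow (307, 181), teal (400, 183). My choice is the white lid on the steel pot. I'll check it with one close crop and triangulate.

Run:
```python
from h import *
np.set_printoptions(precision=1,suppress=True)
ims={c:eyes.get_image(c) for c in("side","top")}
a=ims["side"]["color"][215:345,235:365];b=ims["top"]["color"][160:260,240:370]
f=lambda x,w,h:cv2.resize(x,(w,h),interpolation=cv2.INTER_CUBIC)
s=np.zeros((400,800,3),np.uint8);s[:,:400]=f(a,400,400);s[:308,400:]=f(b,400,308);cv2.imwrite("pics/crop1.png",s)
for n,s_,t_ in(("knob",(289.2,308.4),(196.2,340.7)),("grip",(235.1,279.6),(214.7,278.2))):
  print(n,tri(ray(ims["side"],s_),ray(ims["top"],t_)))
m=spotter.outline_of("station","top")
for r in m[:2]:
  print(r["p"],r["bbox"]); q=cv2.minAreaRect(np.argwhere(r["pixels"])[:,::-1].astype(np.float32));print([onz(ims["top"],(y,x),12)[:2] for x,y in cv2.boxPoints(q)])
for n in("button_face","grip","handle"):
  for c in ims:
    for r in spotter.outline_of(n,c)[:2]: print(n,c,r["p"],r["bbox"])
```

```text
knob (array([ 583.6, -145.2,  102. ]), [0.9788526353261094, 0.9788526353261244])
grip (array([538.2,   0.9, 108.4]), [3.615421599100345, 3.6154215991002214])
0.95 [243.3, 168.7, 370.5, 249.4]
[array([576.4,  88. ]), array([ 676.5, -192.9]), array([ 546.6, -233.1]), array([450.6,  44.2])]
grip side 0.81 [270.3, 224.5, 285.5, 244.8]
grip side 0.59 [279.5, 306.9, 334.9, 341.8]
grip top 0.49 [269.7, 206.6, 286.9, 220.4]
grip top 0.45 [390.4, 176.3, 401.6, 190.4]
handle side 0.9 [268.2, 221.8, 286.3, 243.0]
handle top 0.75 [267.1, 209.2, 286.4, 220.2]
handle top 0.6 [313.2, 199.2, 337.0, 221.6]
```

View pics/crop1.png

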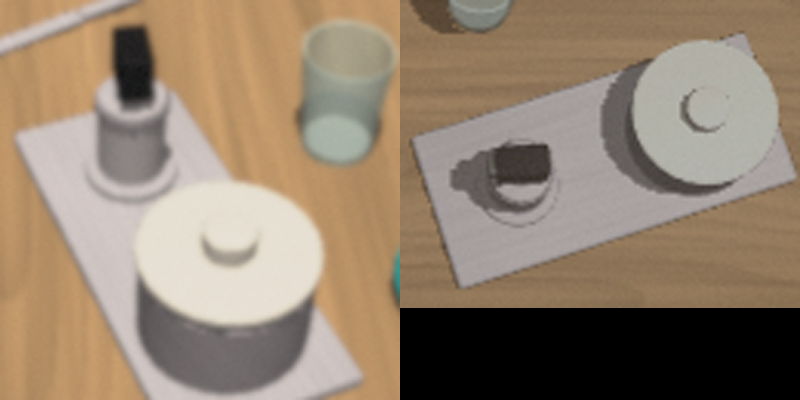

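The crop shows the white lid on the steel pot with nothing else on it, so the choice holds. The black handle is turned differently from the plate, with its long side near world y. I'll fit its silhouette in both cameras.

```bash
cat > fit.py <<'E'
from h import *
from scipy.optimize import minimize
np.set_printoptions(precision=3,suppress=True)
B=dict(side=(215,265,260,296),top=(198,262,230,296)) # r0,c0,r1,c1
S=8
def alpha(im,c):
    r0,c0,r1,c1=B[c];g=im["color"][r0:r1,c0:c1].max(2).astype(float)
    lo=np.percentile(g,2);return np.clip((105-g)/(105-lo-15),0,1)
def model(im,c,p,side):
    x,y,z,w=p;r0,c0,r1,c1=B[c];R=np.array([[np.cos(w),-np.sin(w)],[np.sin(w),np.cos(w)]])
    a=np.zeros(((r1-r0)*S,(c1-c0)*S),np.uint8)
    for X,Y0,Y1,Z in((12,-20,20,18),(8,20,26,9)):
        P=[]
        for i in(-X,X):
            for j in(Y0,Y1):
                for k in(-Z,Z):
                    q=R@[i,j*side];P.append(proj(im,[x+q[0],y+q[1],z+k]))
        P=np.array(P);P=np.c_[(P[:,1]-c0+.5)*S,(P[:,0]-r0+.5)*S].astype(np.float32)
        h=cv2.convexHull(P);cv2.fillConvexPoly(a,np.round(h*16).astype(np.int32),255,shift=4)
    return cv2.resize(a,(c1-c0,r1-r0),interpolation=cv2.INTER_AREA)/255.
if __name__=="__main__":
    ims={c:eyes.get_image(c) for c in B};A={c:alpha(ims[c],c) for c in B}
    for cs in(("side","top"),("top",),("side",)):
      for side in(1,-1):
        best=min((minimize(lambda p:sum(((model(ims[c],c,p,side)-A[c])**2).sum() for c in cs)+(p[2]-113)**2/2,[537,0,113,w],method="Nelder-Mead",options=dict(initial_simplex=[[537,0,113,w],[543,0,113,w],[537,6,113,w],[537,0,116,w],[537,0,113,w+.2]],maxiter=300)) for w in(-.3,0,.3)),key=lambda r:r.fun)
        print(cs,side,best.fun,best.x)
    K=[]
    for c,(n) in(("top","lid_knob"),("side","lid_knob")):
        K.append([r for r in spotter.tip_of(n,c)])
    print([[(r["p"],r["centre"]) for r in k] for k in K])
    s=manip.observe();print(s["time"],s["position"],np.array(s["tcp_rot"]),s["wrist_force"])
E
python3 fit.py
```

```text
('side', 'top') 1 84.56826820014996 [537.901  -1.227 111.301  -0.051]
('side', 'top') -1 92.36064727428557 [538.132   1.839 109.574  -0.052]
('top',) 1 33.66865370598378 [537.816  -0.244 112.654   0.105]
('top',) -1 38.60094745841176 [537.293   4.027 113.29    0.093]
('side',) 1 39.00880547617297 [537.393  -5.402 112.763  -0.054]
('side',) -1 39.00880547617297 [537.393  -5.402 112.763  -0.054]
[[(0.82, [193.9, 341.2]), (0.78, [128.0, 326.0]), (0.77, [302.9, 322.4]), (0.62, [291.6, 404.3])], [(0.93, [307.2, 179.3]), (0.92, [398.5, 184.8]), (0.81, [289.1, 310.4]), (0.59, [301.3, 395.5]), (0.51, [269.4, 276.1])]]
1.95 [233.86  633.184 256.282] [[-0.938  0.346  0.   ]
 [ 0.346  0.938 -0.   ]
 [-0.    -0.    -1.   ]] [ 0.036 -0.359 -0.158]
```

Run:
```python
import cv2
a=cv2.imread("pics/top0.png");print(a[202:228,264:294].max(2))
a=cv2.imread("pics/side0.png");print(a[220:254,266:294].max(2))
```

```text
[[161 162 163 161 161 160 164 164 164 163 162 160 160 162 163 161 163 164
  166 168 169 168 168 169 166 166 166 166 165 165]
 [159 162 162 163 164 162 162 163 160 161 160 162 160 161 162 167 168 168
  169 169 167 167 166 165 166 166 167 166 167 169]
 [163 164 163 162 163 161 160 162 161 160 161 157 161 163 163 163 165 163
  164 164 165 166 166 166 166 167 168 168 168 170]
 [161 160 158 161 159 159 160 161 162 163 162 140 142 150 148 139 145 144
  149 157 164 162 161 165 166 167 165 168 167 165]
 [159 158 158 161 160 161 164 165 161 144 118 112 134 151 156 156 156 153
  136 120 140 135 128 151 162 166 164 166 167 165]
 [159 161 162 163 165 160 159 158 123  76  86  96  97  83  78  72  73  65
   60  62  61  58  60  58 143 165 164 165 166 167]
 [162 157 158 158 157 126  89  70  62  61  58  61  62  65  64  65  60  59
   61  60  65  65  61  62 115 159 165 167 168 167]
 [160 126 100 100  99  98  85  66  59  64  63  61  64  63  61  63  61  65
   64  59  64  64  64  64  97 153 167 168 169 169]
 [123 101  99  99  93  90  73  60  59  65  63  65  61  58  64  66  65  66
   63  67  62  65  64  67 
[... 5429 characters left out ...]
165 177 195 206 207 206 193 162 116  84  75  72  74  79  83  90  95 106
  133 168 191 191 174 164 177 193 198 189]
 [150 161 183 197 206 206 199 178 134 105  96  95  96 100 107 119 124 133
  155 183 193 181 161 157 175 195 201 196]
 [143 146 163 182 195 202 200 183 150 129 122 122 122 127 142 155 162 165
  176 187 185 167 148 152 176 196 201 200]
 [147 134 142 158 176 188 194 188 171 161 160 160 160 164 173 186 191 187
  185 177 166 150 139 150 180 198 201 201]
 [154 127 123 136 149 163 178 183 185 186 188 188 189 189 190 193 188 181
  169 157 144 130 132 159 188 198 202 201]
 [163 125 111 118 132 145 154 165 173 180 182 183 185 183 181 175 166 154
  144 133 124 118 133 168 195 203 204 201]]
```

```bash
python3 - <<'E'
s=open("fit.py").read()
i=s.index("def alpha");j=s.index("def model")
s=s[:i]+'''def alpha(im,c):
    r0,c0,r1,c1=B[c];g=im["color"][r0:r1,c0:c1].max(2).astype(float)
    if c=="side": a=np.clip((185-g)/150,0,1); a[g>150]=0; return a
    bg=np.full(g.shape,160.);bg[9:,:271-c0]=97; a=np.clip((bg-g)/(bg-66),0,1); a[bg<100]=np.where(a[bg<100]<.35,0,a[bg<100]);return a
'''+s[j:]
s=s.replace("    return cv2.resize(a","    if c=='side': a=cv2.GaussianBlur(a,(0,0),S*1.0)\n    return cv2.resize(a")
s=s.replace("side=(215,265,260,296),top=(198,262,230,296)","side=(219,268,250,290),top=(205,268,217,292)").replace("bg[9:,","bg[2:,")
s=s[:s.index("    K=[]")]
open("fit.py","w").write(s.replace("if __name__","if __name__"))
E
python3 fit.py
```

```text
('side', 'top') 1 23.786905172103292 [537.501  -2.258 111.173   0.018]
('side', 'top') -1 27.61882981851755 [537.553  -1.19  110.629   0.024]
('top',) 1 12.737393286594223 [537.205  -1.706 113.      0.102]
('top',) -1 14.941718465316018 [537.01    1.007 112.927   0.04 ]
('side',) 1 8.401457941610753 [537.563  -4.45  112.647   0.007]
('side',) -1 8.401457941610753 [537.563  -4.45  112.647   0.007]
```

Emit:
arm_command:
  plan:
    - [[-1, -0.96, -0.97, 0, 0, 0, 0], [-1, -0.96, -0.97, 0, 0, 0, 0], [-1, -0.96, -0.97, 0, 0, 0, 0], [-1, -0.96, -0.97, 0, 0, 0, 0], [-1, -0.96, -0.97, 0, 0, 0, 0]]

```text
time: 2.68
position: [304.8, 476.9, 256.4]
tcp_rot: [[-0.938, 0.346, 0.0], [0.346, 0.938, 0.0], [-0.0, 0.0, -1.0]]
wrist_force: [-0.6, -0.1, 0.2]
finger_gap: -0.0
```

Emit:
arm_command:
  plan:
    - [[-1, -0.96, -0.97, 0, 0, 0, 0], [-1, -0.96, -0.97, 0, 0, 0, 0], [-1, -0.96, -0.97, 0, 0, 0, 0], [-1, -0.96, -0.97, 0, 0, 0, 0], [-1, -0.96, -0.97, 0, 0, 0, 0]]

```text
time: 3.3
position: [375.4, 321.6, 256.5]
tcp_rot: [[-0.938, 0.346, 0.001], [0.346, 0.938, 0.0], [-0.0, 0.001, -1.0]]
wrist_force: [0.9, -0.5, 0.8]
finger_gap: -0.1
```

Emit:
arm_command:
  plan:
    - [[-1, -0.96, -0.97, 0, 0, 0, 0], [-1, -0.96, -0.97, 0, 0, 0, 0], [-1, -0.96, -0.97, 0, 0, 0, 0], [-1, -0.96, -0.97, 0, 0, 0, 0], [-1, -0.96, -0.97, 0, 0, 0, 0]]

```text
time: 3.92
position: [445.9, 166.2, 256.6]
tcp_rot: [[-0.938, 0.346, 0.001], [0.346, 0.938, 0.0], [-0.001, 0.0, -1.0]]
wrist_force: [-0.2, -0.0, 0.6]
finger_gap: 0.2
```

Emit:
arm_command:
  plan:
    - [[-1, -0.96, -0.97, 0, 0, 0, 0], [-1, -0.96, -0.97, 0, 0, 0, 0], [-1, -0.96, -0.97, 0, 0, 0, 0], [-1, -0.96, -0.97, 0, 0, 0, 0], [-1, -0.96, -0.97, 0, 0, 0, 0]]

```text
time: 4.55
position: [516.5, 10.9, 256.5]
tcp_rot: [[-0.938, 0.347, 0.001], [0.347, 0.938, 0.0], [-0.001, 0.0, -1.0]]
wrist_force: [0.6, 0.7, 0.7]
finger_gap: 0.1
```

Emit:
arm_command:
  plan:
    - [[-1, -0.96, -0.97, 0, 0, 0, 0], [-1, -0.96, -0.97, 0, 0, 0, 0], [-1, -0.96, -0.97, 0, 0, 0, 0], [-1, -0.96, -0.97, 0.6, 0, 0, 0], [-1, -0.96, -0.97, 0.6, 0, 0, 0]]

```text
time: 5.18
position: [587.3, -144.5, 226.4]
tcp_rot: [[-0.938, 0.347, 0.001], [0.347, 0.938, -0.0], [-0.001, 0.0, -1.0]]
wrist_force: [0.3, 0.1, 0.1]
finger_gap: 0.1
```

Emit:
arm_command:
  plan:
    - [[-1, 0, 0, 0.95, 0, 0, 0], [-1, 0, 0, 0.95, 0, 0, 0], [-1, 0, 0, 0.95, 0, 0, 0], [-1, 0, 0, 0.8, 0, 0, 0], [-1, 0, 0, 0, 0, 0, 0]]

```text
time: 5.8
position: [585.2, -142.9, 132.9]
tcp_rot: [[-0.938, 0.346, -0.004], [0.346, 0.938, 0.001], [0.004, -0.0, -1.0]]
wrist_force: [-0.0, -0.3, 0.6]
finger_gap: 0.1
```

Run:
```python
from h import *
ims={c:eyes.get_image(c) for c in("side","top")}
a=ims["side"]["color"][215:345,235:365];b=ims["top"]["color"][140:270,250:380]
f=lambda x,w,h:cv2.resize(x,(w,h),interpolation=cv2.INTER_CUBIC)
cv2.imwrite("pics/crop2.png",np.hstack([f(a,400,400),f(b,400,400)]))
s=manip.observe();p=np.array(s["position"])-[0,0,25]
print(s["position"],[np.round((np.array(proj(ims["side"],p))-[215,235])*400/130),np.round((np.array(proj(ims["side"],[p[0],p[1],101.5]))-[215,235])*400/130)])
```

```text
[ 586.98786729 -143.41988254  135.4427521 ] [array([216., 230.]), array([227., 229.])]
```

View pics/crop2.png

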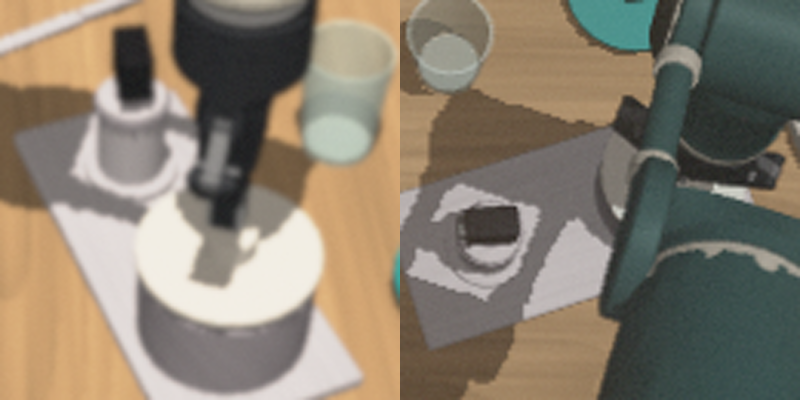

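The fingertips are just over the knob (left crop, about (225, 222)), and the lid is still high. I'll press it now.

Emit:
arm_command:
  plan:
    - [[-1, 0, 0, 0.35, 0, 0, 0], [-1, 0, 0, 0.2, 0, 0, 0], [-1, 0, 0, 0.1, 0, 0, 0], [-1, 0, 0, 0.05, 0, 0, 0], [-1, 0, 0, 0, 0, 0, 0]]

```text
time: 6.52
position: [587.9, -143.7, 119.1]
tcp_rot: [[-0.938, 0.346, 0.003], [0.346, 0.938, -0.001], [-0.003, 0.0, -1.0]]
wrist_force: [-0.1, -0.5, 5.8]
finger_gap: 0.0
```

Emit:
arm_command:
  plan:
    - [[-1, 0, 0, 0.05, 0, 0, 0], [-1, 0, 0, 0.05, 0, 0, 0], [-1, 0, 0, 0.03, 0, 0, 0], [-1, 0, 0, 0, 0, 0, 0], [-1, 0, 0, 0, 0, 0, 0]]

```text
time: 7.15
position: [588.0, -143.7, 119.0]
tcp_rot: [[-0.938, 0.346, 0.003], [0.346, 0.938, -0.001], [-0.003, 0.0, -1.0]]
wrist_force: [-7.2, 2.4, 22.8]
finger_gap: -0.1
```

The lid stopped hard with the tips at z = 94.0 and 23 N, which is the seated height. Next I'll lift, move over the pump, open and turn.

Emit:
arm_command:
  plan:
    - [[-1, 0, 0, -0.4, 0, 0, 0], [-1, 0, 0, -0.9, 0, 0, 0], [-1, 0, 0, -0.9, 0, 0, 0], [-1, 0, 0, -0.9, 0, 0, 0], [-1, 0, 0, -0.5, 0, 0, 0]]

```text
time: 7.78
position: [586.8, -143.4, 205.1]
tcp_rot: [[-0.938, 0.346, 0.001], [0.346, 0.938, -0.0], [-0.001, 0.0, -1.0]]
wrist_force: [-0.1, 0.2, -0.8]
finger_gap: 0.3
```

Emit:
arm_command:
  plan:
    - [[1, 0.77, 0.93, 0, 0, 0, 0], [1, 0.77, 0.93, 0, 0, 0, 0], [1, 0.77, 0.93, 0, 0, 0, 0], [1, 0.77, 0.93, 0, 0, 0, 0], [1, 0.77, 0.93, 0, 0, 0, 0]]

```text
time: 8.4
position: [535.7, -0.1, 203.4]
tcp_rot: [[-0.938, 0.347, -0.002], [0.347, 0.938, 0.0], [0.001, -0.0, -1.0]]
wrist_force: [0.7, -0.3, 0.3]
finger_gap: 85.3
```

Emit:
arm_command:
  plan:
    - [[1, 0, 0, 0, 0, 0, -0.96], [1, 0, 0, 0, 0, 0, -0.96], [1, 0, 0, 0, 0, 0, -0.96], [1, 0, 0, 0, 0, 0, -0.96], [1, 0, 0, 0, 0, 0, 0]]

```text
time: 9.02
position: [536.1, -0.9, 203.5]
tcp_rot: [[-0.999, -0.047, -0.002], [-0.047, 0.999, 0.0], [0.001, 0.0, -1.0]]
wrist_force: [1.0, -0.0, -0.4]
finger_gap: 85.3
```

Run:
```python
from h import *
s=manip.observe();print(s["time"],np.round(s["position"],1),np.round(s["tcp_rot"],3),s["finger_gap"],np.round(s["wrist_force"],1))
ims={c:eyes.get_image(c) for c in("side","top")}
a=ims["side"]["color"][190:340,225:375];b=ims["top"]["color"][140:290,230:380]
f=lambda x:cv2.resize(x,(400,400),interpolation=cv2.INTER_CUBIC)
cv2.imwrite("pics/crop3.png",np.hstack([f(a),f(b)]))
```

```text
9.025 [536.1  -0.9 203.5] [[-0.999 -0.047 -0.002]
 [-0.047  0.999  0.   ]
 [ 0.001  0.    -1.   ]] 85.30009170348548 [ 1.  -0.  -0.4]
```

View pics/crop3.png

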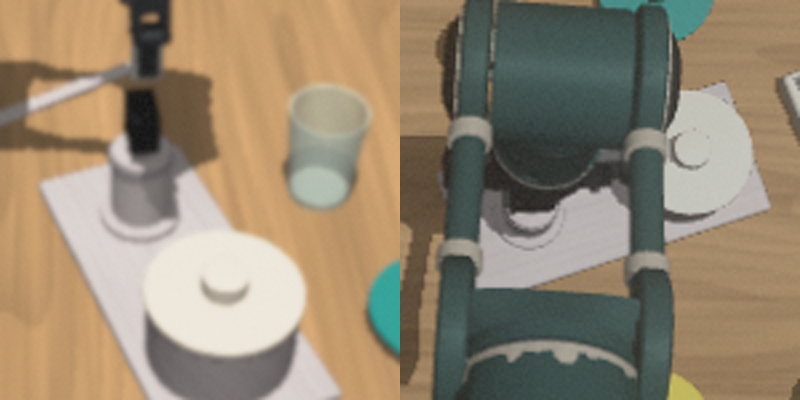

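The lid now looks flush and level. In the side view the fingers line up with the handle (both at column about 148). Descending open.

Emit:
arm_command:
  plan:
    - [[1, -0.04, 0, 0.9, 0, 0, 0], [1, 0, -0.02, 0.9, 0, 0, 0], [1, 0, 0, 0.8, 0, 0, 0], [1, 0, 0, 0.6, 0, 0, 0], [1, 0, 0, 0.12, 0, 0, 0]]

```text
time: 9.75
position: [536.8, -1.4, 120.0]
tcp_rot: [[-0.999, -0.048, -0.002], [-0.048, 0.999, 0.0], [0.002, 0.0, -1.0]]
wrist_force: [0.4, 0.5, -0.5]
finger_gap: 85.8
```

Run:
```python
from h import *
s=manip.observe();print(s["time"],np.round(s["position"],1),s["finger_gap"],np.round(s["wrist_force"],1))
ims={c:eyes.get_image(c) for c in("side",)}
a=ims["side"]["color"][190:340,225:375]
cv2.imwrite("pics/crop4.png",cv2.resize(a,(600,600),interpolation=cv2.INTER_CUBIC))
```

```text
9.75 [536.8  -1.4 120. ] 85.8011229215466 [ 0.4  0.5 -0.5]
```

View pics/crop4.png

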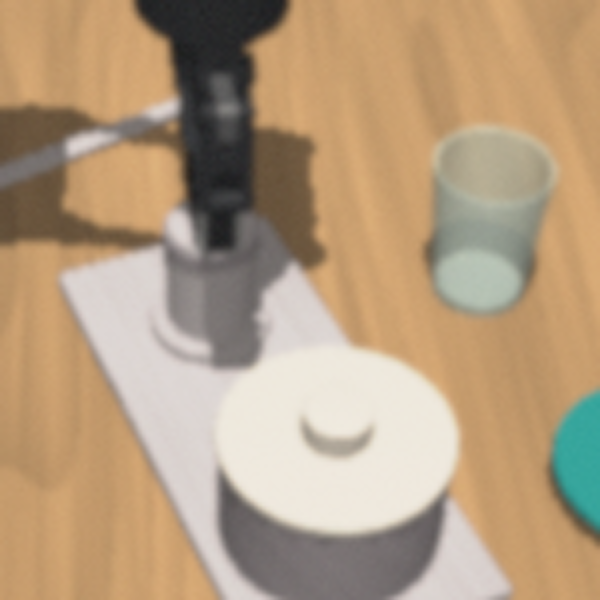

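The near finger stands in front of the handle (crop column 220), with no contact yet. Closing.

Emit:
arm_command:
  plan:
    - [[0.2, 0, 0, 0, 0, 0, 0], [0.1, 0, 0, 0, 0, 0, 0], [0, 0, 0, 0, 0, 0, 0], [-1, 0, 0, 0, 0, 0, 0], [-1, 0, 0, 0, 0, 0, 0]]

```text
time: 10.42
position: [538.6, -1.1, 123.0]
tcp_rot: [[-0.999, -0.049, 0.002], [-0.049, 0.999, 0.001], [-0.002, 0.0, -1.0]]
wrist_force: [-2.0, 2.6, 6.4]
finger_gap: 39.2
```

Emit:
arm_command:
  plan:
    - [[-1, 0, 0, 0, 0, 0, 0], [-1, 0, 0, -0.1, 0, 0, 0], [-1, 0, 0, -0.2, 0, 0, 0], [-1, 0, 0, -0.2, 0, 0, 0], [-1, 0, 0, -0.2, 0, 0, 0]]

```text
time: 11.05
position: [538.2, -1.1, 139.0]
tcp_rot: [[-0.999, -0.048, 0.001], [-0.048, 0.999, 0.001], [-0.001, 0.001, -1.0]]
wrist_force: [3.4, 3.7, -2.5]
finger_gap: 39.8
```

Emit:
arm_command:
  plan:
    - [[-1, 0, 0, -0.3, 0, 0, 0], [-1, 0, 0, -0.3, 0, 0, 0], [-1, 0, 0, -0.3, 0, 0, 0], [-1, 0, 0, -0.3, 0, 0, 0], [-1, 0, 0, -0.3, 0, 0, 0]]

```text
time: 11.68
position: [537.9, -1.1, 175.6]
tcp_rot: [[-0.999, -0.048, 0.001], [-0.048, 0.999, 0.001], [-0.001, 0.001, -1.0]]
wrist_force: [6.3, 3.0, -8.9]
finger_gap: 39.5
```

Emit:
arm_command:
  plan:
    - [[-1, 0, 0, -0.3, 0, 0, 0], [-1, 0, 0, -0.3, 0, 0, 0], [-1, 0, 0, -0.2, 0, 0, 0], [-1, 0, 0, -0.2, 0, 0, 0], [-1, 0, 0, 0, 0, 0, 0]]

```text
time: 12.3
position: [537.9, -1.1, 200.3]
tcp_rot: [[-0.999, -0.048, 0.0], [-0.048, 0.999, 0.001], [-0.0, 0.001, -1.0]]
wrist_force: [6.3, 3.2, -8.9]
finger_gap: 39.5
```

Emit:
arm_command:
  plan:
    - [[-1, 0, 0, -0.2, 0, 0, 0], [-1, 0, 0, -0.1, 0, 0, 0], [-1, 0, 0, -0.1, 0, 0, 0], [-1, 0, 0, 0, 0, 0, 0], [-1, 0, 0, 0, 0, 0, 0]]

```text
time: 12.92
position: [537.8, -1.1, 209.9]
tcp_rot: [[-0.999, -0.048, 0.0], [-0.048, 0.999, 0.001], [-0.0, 0.001, -1.0]]
wrist_force: [6.8, 3.4, -10.3]
finger_gap: 39.3
```

Emit:
arm_command:
  plan:
    - [[-1, 0, 0, -0.1, 0, 0, 0], [-1, 0, 0, -0.06, 0, 0, 0], [-1, 0, 0, 0, 0, 0, 0], [-1, 0, 0, 0, 0, 0, 0], [-1, 0, 0, 0, 0, 0, 0]]

```text
time: 13.55
position: [537.8, -1.0, 213.3]
tcp_rot: [[-0.999, -0.048, -0.0], [-0.048, 0.999, 0.001], [0.0, 0.001, -1.0]]
wrist_force: [7.5, 2.6, -12.4]
finger_gap: 39.1
```

Emit:
arm_command:
  plan:
    - [[-1, 0, 0, -0.06, 0, 0, 0], [-1, 0, 0, -0.02, 0, 0, 0], [-1, 0, 0, 0, 0, 0, 0], [-1, 0, 0, 0, 0, 0, 0], [-1, 0, 0, 0, 0, 0, 0]]

```text
time: 14.18
position: [537.5, -1.0, 213.4]
tcp_rot: [[-0.999, -0.048, -0.001], [-0.048, 0.999, 0.001], [0.001, 0.001, -1.0]]
wrist_force: [10.1, 3.3, -19.4]
finger_gap: 39.6
```

Run:
```python
from h import *
ims={c:eyes.get_image(c) for c in("side","top")}
s=manip.observe();print(s["time"],np.round(s["position"],1),s["finger_gap"],np.round(s["wrist_force"],1))
f=lambda x:cv2.resize(x,(400,400),interpolation=cv2.INTER_CUBIC)
cv2.imwrite("pics/crop5.png",np.hstack([f(ims["side"]["color"][180:330,225:375]),f(ims["top"]["color"][140:290,250:400])]))
for c in ims:
  for r in spotter.tip_of("lid_knob",c)[:4]: print(c,r["p"],r["centre"])
```

```text
14.275 [537.5  -1.  213.4] 39.32808746462198 [ 10.7   2.8 -19.5]
side 0.94 [305.6, 180.1]
side 0.87 [302.4, 394.4]
side 0.77 [395.7, 183.4]
top 0.92 [196.3, 340.8]
top 0.74 [131.2, 323.4]
top 0.66 [290.0, 409.0]
top 0.59 [303.1, 323.9]
```

View pics/crop5.png

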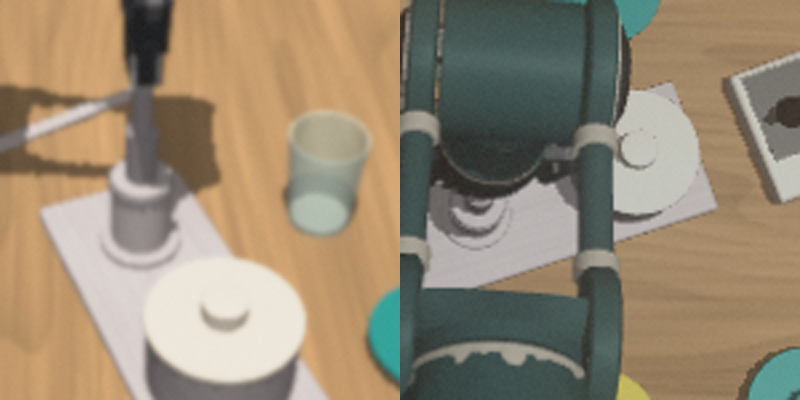

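The stop is hard: z stayed at 213.4, about 90 mm above the closed grip height, while the force rose to 19 N. In the side crop both tubes are out (column 145), and the lid at (225, 320) is flush. Handing in.

```bash
python3 -c "
from workcell import sign_off;print(sign_off())"
```

```text
the job is handed in; nothing more can be done
None
```

I seated the lid, then squeezed in the pump's button and drew the handle to its second stop. The job was handed in at about 14 s with the handle still gripped there. `sign_off()` gives no verdict.

- **Lid:** I pressed the knob with closed fingers until it stopped hard at 94.0 mm above the counter with 23 N, which is the seated height. It still looked flush and level in the last pictures.
- **Handle:** The fingers closed to about 39 mm, against 41 mm expected with the button in, and the catch let the handle rise. It then rose about 90 mm and stopped moving while the downward pull grew from 12 to 19 N. The last side picture shows both tubes out.
- **Bystanders:** The beaker, file, knight and curing pad looked untouched wherever they showed in the pictures. I did not re-measure them or look at the switch again.
- **Checks that disagreed:** My handle fits differed by a few mm along y and 0.1 rad in yaw between cameras, and I used a middle value. A side load of about 10 N remained on the wrist at the end. The point network missed the lid's knob in the last side picture but found it at the same spot in the top one.

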